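# Collapse and lock the forked reach pole

## Robot

A 6-joint arm with a two-finger parallel gripper is mounted at the origin on the work surface. World frame = base frame: x ahead of the robot, y to its left, z up, the work surface at z = 0. Lengths are in m, angles in rad, forces in N, time in s.
With the tool pointing down it reaches from about 0.4 to 0.825 m from the base axis. Payload 7 kg.
Tool frame: the origin (TCP) lies at the very end of the fingers, on their centre line; the grasp point (between the pads) lies manip.pinch_z behind it (manip.pinch_z is the distance from the TCP to the grasp point, in m); z points along the fingers, y is the line along which they close (so a half turn about z gives the same grasp; the last joint's range is limited). The gripper opens to 88 mm and grips with 3 to 60 N. Pads are 19 mm wide; open, the fingers measure 130 mm over their backs; the gripper's body (78 mm by 193 mm) begins 47 mm behind the grasp point.
Start: joints at [-0.816, 0.359, 0.012, 0, -1.224, -0.288], TCP at [0.304, -0.603, 0.227] pointing down, gripper open.
Joint ranges: [-3.07, 3.07], [-1.43, 2.12], [-1.02, 1.25], [-3.03, 1.67], [-3.05, -0], [-3.03, 3.03]. Speed limits (rad/s): [2.39, 2.39, 3.01, 3.14, 3.14, 3.14].

## Interface

Orientations are given as a rotation vector (axis times angle).
In Python, from cell import manip gives the robot as it stands.
- The arm moves only by the shell command python3 nudge.py [OPENING] [FORCE], which reads ROWS from standard input. ROWS is a JSON list of rows, 1 to 10 of them, each written [[dx, dy, dz], [rx, ry, rz]]: dx, dy, dz in fractions of the full range, 1 being 0.75 m, then a rotation vector rx, ry, rz in parts of the range, where 1.0 means pi rad; each row is the pose to reach, as a shift and turn from the pose commanded when the command began, along the tool's axes at that moment; what a row does not reach only later rows make up. A row lasts 1/10 s, in which the tool goes at most 0.05 m and 0.15 rad, less where a joint would pass 70% of its speed; a pose out of reach is approached as far as the arm can. OPENING is the opening from 0.0 (shut) to 1.0 (fully open), set as the command begins (- or left out keeps the last). The fingers move at their own pace and stop on an object; FORCE is the grip in N (left out, the last holds). Time passes only in rows, so rows that do not move let the fingers close. It prints the time, the measured TCP pose, the force, the opening and the grip force at its end. No shift or turn number may pass 1 either way. Input that does not fit is refused with a message, and nothing moves.
- manip.state(): the state, without advancing time (a new reading comes with each control period).
- manip.capture(name): name is "scene" or "top"; returns the picture (384x512x3 uint8, red, green, blue); there is no depth.
- manip.calibration(name): a dict with "mtx" (3x3 intrinsics, pixels), "cam_to_world" (4x4, takes a point from camera to world coordinates). Camera axes: x right, y up, looking along -z (the intrinsics and any distortion apply to the point x, -y, -z); pixel columns grow to the right and rows downward; lengths in m; the calibration is good to about 2 mm. A picture is of the moment at which its call begins. calibration takes no time and is no camera call.
- manip.job_done(): hands the job in; it is judged then, once.
The state is a dict: "clock": time; "qpos": joint angles; "qd": joint speeds; "joint_torque": joint torques, N m; "tool_pos": TCP position; "tool_rot": TCP orientation; "wrist_force": force on the tool from outside, world axes, zero at the start; "ft_torque": the same for the moment, N m; "grip_width": opening from 0.0 (shut) to 1.0 (fully open); "grip_force": force on a finger pad.
Only numpy, scipy, OpenCV 4.12 (cv2) and the standard library are available. Lean on these libraries where they do the work, as an engineer would, in place of code of your own. Each camera call takes 0.05 s, during which the arm holds its last target. There are 200 camera calls.

## Task

The forked reach pole has to go back in the closet: slide its inner tube fully home into the outer tube, then flip its cam lever over until it lies flat along the outer tube and the pole is clamped. Leave the pole with the ball end just as it is.

Things in the scene. Friction and masses are not known exactly. Their poses are not given: they have to be found in the camera images.
- fork_pole: Telescopic pole ending in a black two-pronged fork 57 mm wide, fixed level on a plywood board. Origin: on the board's top (15 mm above the table), below the lever's pivot; +x along the pole towards the fork, +z up. Tube axis at z = 45 mm, lever pivot at z = 72. Outer tube 25 mm diameter, x = -205 to 0. Black collar x = -22 to 18, 36 mm wide, 83 high. The ball pole lies parallel, 130 mm beside.
- fork_tube (a joint): How far the forked pole's inner tube stands out, m: 0 fully home (end stop), 0.09 most; starts at 0.04 to 0.08. About 3 N of friction; stays where left. Steel, 18 mm diameter; at value e the bare tube runs from the collar to x = 125 mm + e in fork_pole, then a plug of 28 mm diameter, 16 mm long, and the fork, ending at 183 mm + e.
- fork_grip (a point): Point on the axis of the forked pole's inner tube, 30 mm from the end plug and 95 mm + e ahead of the pivot: a place to pinch the tube from above across its 18 mm; it moves with the tube.
- fork_lever (a joint): Cam lever angle, rad: 0 closed, flat back (-x) along the outer tube's top; pi/2 upright; 2.05 fully open, leaning towards the fork; starts at 1.85 to 2.03. Steel, 60 mm from pivot to end, 14-16 mm wide, 6-10 thick; swings in the pole's upright plane. Heavy (90 g) with slight friction: its centre is upright, beyond it, below about 1 rad, it falls shut by its own weight.
- fork_lever_tip (a point): Middle of the lever's end, 55 mm from the pivot; moves with the lever.
- ball_pole: The other pole, alike in all sizes, but ending in a black ball of 38 mm diameter instead of a fork: to be left alone. Origin and axes as for fork_pole. Its inner tube is also out and its lever also open.
- ball_grip (a point): As fork_grip, on the ball pole's inner tube; shows if that tube has been moved.
- ball_lever_tip (a point): As fork_lever_tip, on the ball pole's lever.

How it is judged:
By the outcome, as a careful person would: the job done as asked, in the order asked, and still so for the second after the job is handed in, with the robot touching nothing.
It also fails if it takes over 42 s, if anything falls off the work surface, if the arm or the gripper's body presses on something with over 40 N, if the wrist force passes 120 N, or if a joint passes its speed limit or range.

## Working session

There is one attempt and no reset: what is moved stays moved. The work goes in short steps, Python scripts to look and compute and a shell command to move; the robot and the scene stay as the last step left them, time stands still between calls to the robot, and variables do not carry over. Pictures are saved under pics/ and viewed, at most 10 in all, crops included, and the job is handed in when it is done.

```bash
ls; mkdir -p pics
python3 - <<'E'
from cell import manip
import cv2,numpy as np
for n in("scene","top"):
    im=manip.capture(n); cv2.imwrite(f"pics/{n}0.png",im[:,:,::-1])
    c=manip.calibration(n); print(n,c.keys(),np.round(c["mtx"],1).tolist(),np.round(c["cam_to_world"],3).tolist(),c.get("dist"))
s=manip.state();print(s,manip.pinch_z)
E
```

```text
cell.py
nudge.py
pics
scene dict_keys(['mtx', 'cam_to_world']) [[428.1, 0.0, 256.3], [0.0, 428.1, 187.2], [0.0, 0.0, 1.0]] [[0.79, -0.519, 0.326, 0.771], [0.613, 0.654, -0.443, -0.312], [0.017, 0.55, 0.835, 0.654], [0.0, 0.0, 0.0, 1.0]] None
top dict_keys(['mtx', 'cam_to_world']) [[421.9, 0.0, 263.7], [0.0, 421.9, 190.4], [0.0, 0.0, 1.0]] [[0.016, 0.991, -0.135, 0.495], [-1.0, 0.019, 0.018, -0.028], [0.021, 0.135, 0.991, 0.751], [0.0, 0.0, 0.0, 1.0]] None
{'clock': 0.1, 'qpos': array([-8.15953206e-01,  3.59282486e-01,  1.12029798e-02, -2.84766027e-04,
       -1.22407321e+00, -2.88112827e-01]), 'qd': array([-0.00077772, -0.00098336,  0.00284334,  0.00095084,  0.00013551,
        0.00193722]), 'joint_torque': array([-1.43083442e-03, -5.84160769e+01,  2.93749523e+01,  7.01551393e+00,
        1.01525907e-02, -8.25574352e-05]), 'tool_pos': array([ 0.3035349 , -0.60245566,  0.2257647 ]), 'tool_rot': array([ 7.26251097e-01, -3.05603876e+00, -2.05665198e-03]), 'wrist_force': array([-0.22574075,  0.32096657, -0.36732737]), 'ft_torque': array([ 1.55682561e-02, -2.24972183e-02, -2.69265130e-05]), 'grip_force': 0.0, 'grip_width': 1.0005828256029348} 0.0188
```

View pics/scene0.png

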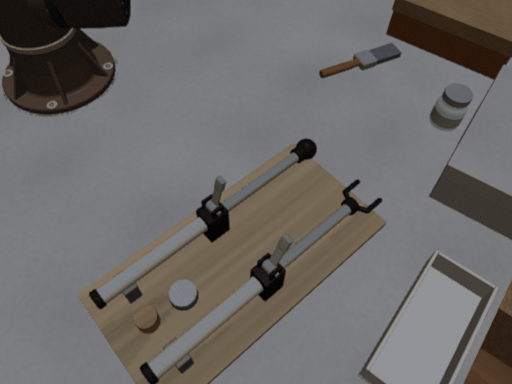

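View pics/top0.png

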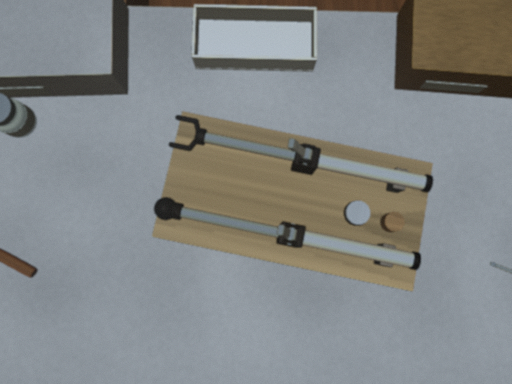

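The scene view shows the fork pole nearer that camera: fork about (360,200), collar (267,277), lever tip (285,240). In the top view its fork is at (185,133), plug (199,136), collar (306,158), lever tip (293,145) and rear cap (428,182). I'll zoom in for exact pixels.

Run:
```python
import cv2,numpy as np
a=cv2.imread("pics/scene0.png")[170:320,235:385]; b=cv2.imread("pics/top0.png")[105:205,160:330]
def up(i,f,ox,oy):
    o=cv2.resize(i,None,fx=f,fy=f,interpolation=cv2.INTER_CUBIC); o=cv2.convertScaleAbs(o,alpha=1.5)
    for k in range(0,i.shape[1],10): cv2.line(o,(k*f,0),(k*f,6),(0,0,255),1); k%20 or cv2.putText(o,str(ox+k),(k*f,16),0,.35,(0,0,255))
    for k in range(0,i.shape[0],10): cv2.line(o,(0,k*f),(6,k*f),(0,0,255),1); k%20 or cv2.putText(o,str(oy+k),(8,k*f+4),0,.35,(0,0,255))
    return o
cv2.imwrite("pics/sc.png",up(a,4,235,170)); cv2.imwrite("pics/tc.png",up(b,4,160,105))
```

```text
(no output)
```

View pics/sc.png

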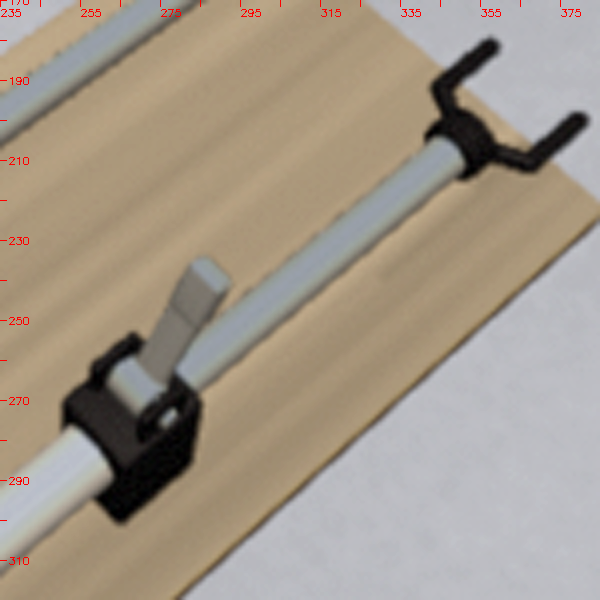

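View pics/tc.png

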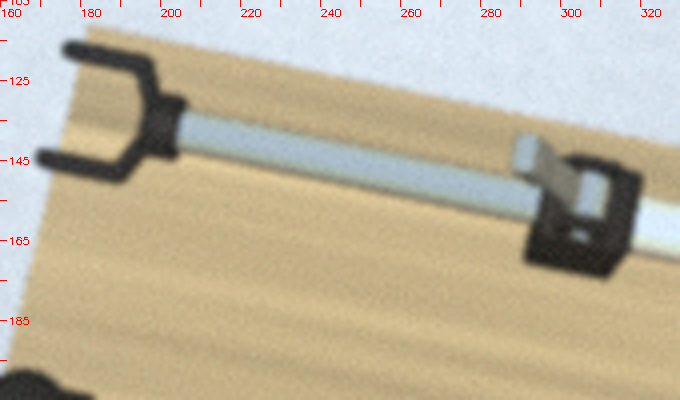

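The crops show, in pixels:

| Point | Scene | Top |
|---|---|---|
| Tube/plug joint | (347.5,210) | (205,137.5) |
| Tube axis near the collar | (282.2,262.7) | (293.7,153.7) |
| Lever end | (287.5,237.5) | (291,143.5) |
| Lever hub | (268.7,266) | (308,153.8) |

```bash
cat > h.py <<'E'
from cell import manip
import numpy as np
from scipy.spatial.transform import Rotation as R
def ray(n,p):
    c=manip.calibration(n);T=c["cam_to_world"];d=np.linalg.inv(c["mtx"])@[p[0],p[1],1]
    d=T[:3,:3]@(d*[1,-1,-1]);return T[:3,3],d/np.linalg.norm(d)
def tri(ps,pt):
    A=[];b=[]
    for n,p in(("scene",ps),("top",pt)):
        o,d=ray(n,p);P=np.eye(3)-np.outer(d,d);A.append(P);b.append(P@o)
    A=np.vstack(A);b=np.hstack(b);x=np.linalg.lstsq(A,b,rcond=None)[0]
    return x,np.linalg.norm(A@x-b)
def plane(n,p,z):
    o,d=ray(n,p);return o+d*(z-o[2])/d[2]
E
python3 - <<'E'
from h import *
np.set_printoptions(precision=4,suppress=True)
S=dict(plug=((347.5,210),(205,137.5)),tip=((287.5,237.5),(291.2,143.5)),hub=((268.7,266),(308,153.8)))
for k,v in S.items(): print(k,*tri(*v))
# axis = intersection of the two view planes
N=[];D=[]
for n,a,b in(("scene",(347.5,210),(282.2,262.7)),("top",(205,137.5),(293.7,153.7))):
    o,d1=ray(n,a);_,d2=ray(n,b);m=np.cross(d1,d2);m/=np.linalg.norm(m);N.append(m);D.append(m@o)
u=np.cross(*N);u/=np.linalg.norm(u);p=np.linalg.lstsq(np.array(N),np.array(D),rcond=None)[0]
print("axis",u,p+u*((0-(p@u))))
for n,q in(("scene",(347.5,210)),("top",(205,137.5)),("scene",(282.2,262.7)),("top",(293.7,153.7))): print(n,plane(n,q,.06))
print(R.from_rotvec(manip.state()["tool_rot"]).as_matrix())
E
```

```text
plug [0.6798 0.0611 0.0547] 0.002499954531492061
tip [ 0.6512 -0.0779  0.1382] 0.0024223734872986535
hub [ 0.6461 -0.109   0.0923] 0.0016750089712013246
axis [-0.1827 -0.9795  0.0853] [ 0.6467 -0.1149  0.0659]
scene [0.6818 0.0592 0.06  ]
top [0.6769 0.0593 0.06  ]
scene [ 0.6524 -0.0798  0.06  ]
top [ 0.6523 -0.0898  0.06  ]
[[-0.8931 -0.4499 -0.0007]
 [-0.4499  0.8931  0.0012]
 [ 0.0001  0.0014 -1.    ]]
```

```bash
cat >> h.py <<'E'
U=np.array([.183,.983,0]);U/=np.linalg.norm(U)
def Rt(tilt=0):
    x=-U;z=np.array([0,0,-1.]);M=np.c_[x,np.cross(z,x),z]
    return R.from_matrix(M)*R.from_euler('y',tilt)
def step(target,Rg):
    s=manip.state();r=R.from_rotvec(s["tool_rot"])
    print(np.round(r.inv().apply(np.array(target)-s["tool_pos"]),4),np.round((r.inv()*Rg).as_rotvec(),4))
E
python3 -c "
from h import *
step([.674,.029,.20],Rt())"
```

```text
[-0.6149  0.3972  0.0262] [ 1.300e-03  5.000e-04 -9.201e-01]
```

The manual's scale: shifts go in shares of 0.75 m and turns go in shares of pi rad. Converting my numbers, -0.615 m / 0.75 = -0.82, 0.397 m / 0.75 = 0.5293, -0.92 rad / 3.1416 = -0.2928.

```bash
echo '[[[-0.82, 0.5293, 0.0347], [0, 0, -0.2928]], [[-0.82, 0.5293, 0.0347], [0, 0, -0.2928]], [[-0.82, 0.5293, 0.0347], [0, 0, -0.2928]], [[-0.82, 0.5293, 0.0347], [0, 0, -0.2928]], [[-0.82, 0.5293, 0.0347], [0, 0, -0.2928]], [[-0.82, 0.5293, 0.0347], [0, 0, -0.2928]], [[-0.82, 0.5293, 0.0347], [0, 0, -0.2928]], [[-0.82, 0.5293, 0.0347], [0, 0, -0.2928]], [[-0.82, 0.5293, 0.0347], [0, 0, -0.2928]], [[-0.82, 0.5293, 0.0347], [0, 0, -0.2928]]]' | python3 nudge.py 1.0; python3 -c "
from h import *
step([.674,.029,.20],Rt())"
```

```text
clock: 1.1
tool_pos: [0.5572, -0.1698, 0.2087]
tool_rot: [2.008, -2.416, -0.0]
wrist_force: [1.1, 0.3, 0.7]
grip_width: 1.003
grip_force: 0.0
[-0.2168 -0.0785  0.0087] [0.0002 0.     0.0002]
```

Converted, -0.217 m / 0.75 = -0.2893, -0.078 m / 0.75 = -0.104.

```bash
echo '[[[-0.2893, -0.104, 0.012], [0, 0, 0]], [[-0.2893, -0.104, 0.012], [0, 0, 0]], [[-0.2893, -0.104, 0.012], [0, 0, 0]], [[-0.2893, -0.104, 0.012], [0, 0, 0]], [[-0.2893, -0.104, 0.012], [0, 0, 0]], [[-0.2893, -0.104, 0.012], [0, 0, 0]], [[-0.2893, -0.104, 0.012], [0, 0, 0]], [[-0.2893, -0.104, 0.012], [0, 0, 0]]]' | python3 nudge.py; python3 -c "
from h import *
step([.674,.029,.041],Rt())
import cv2
for n in('scene','top'): cv2.imwrite('pics/%s1.png'%n,manip.capture(n)[:,:,::-1])"
```

```text
clock: 1.9
tool_pos: [0.6725, 0.0266, 0.1995]
tool_rot: [2.007, -2.416, -0.001]
wrist_force: [0.5, -0.2, 0.3]
grip_width: 1.0
grip_force: 0.0
[-0.0026 -0.0011  0.1585] [ 0.0008 -0.0003 -0.0004]
```

Converted, 0.158 m / 0.75 = 0.2107, 0.04 m / 0.75 = 0.0533.

```bash
echo '[[[0, 0, 0.0533], [0, 0, 0]], [[0, 0, 0.1067], [0, 0, 0]], [[0, 0, 0.1533], [0, 0, 0]], [[0, 0, 0.1867], [0, 0, 0]], [[0, 0, 0.2107], [0, 0, 0]], [[0, 0, 0.2107], [0, 0, 0]], [[0, 0, 0.2107], [0, 0, 0]]]' | python3 nudge.py; python3 -c "
from h import *
import cv2
cv2.imwrite('pics/a.png',np.hstack([manip.capture(n)[60:360,100:480][:,:,::-1] for n in('scene','top')]))"
```

```text
clock: 2.7
tool_pos: [0.6733, 0.0265, 0.0425]
tool_rot: [-2.007, 2.417, -0.001]
wrist_force: [1.2, 0.3, 0.6]
grip_width: 1.003
grip_force: 0.0
```

View pics/a.png

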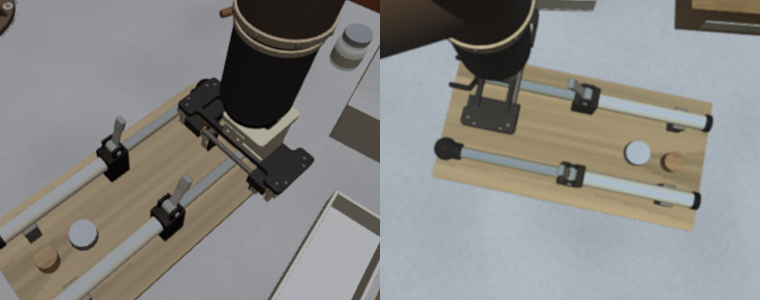

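The gripper straddles the forked tube, around (245,150) in the left crop. Its body overhangs towards the ball but stays above it. I'll close on the tube.

```bash
echo '[[[0, 0, 0], [0, 0, 0]], [[0, 0, 0], [0, 0, 0]], [[0, 0, 0], [0, 0, 0]], [[0, 0, 0], [0, 0, 0]], [[0, 0, 0], [0, 0, 0]], [[0, 0, 0], [0, 0, 0]], [[0, 0, 0], [0, 0, 0]], [[0, 0, 0], [0, 0, 0]]]' | python3 nudge.py 0.0 20
```

```text
clock: 3.6
tool_pos: [0.673, 0.0272, 0.0417]
tool_rot: [2.008, -2.416, -0.0]
wrist_force: [-0.5, -0.5, 0.0]
grip_width: 0.337
grip_force: 0.0
```

```bash
echo '[[[0, 0, 0], [0, 0, 0]], [[0, 0, 0], [0, 0, 0]], [[0, 0, 0], [0, 0, 0]], [[0, 0, 0], [0, 0, 0]], [[0, 0, 0], [0, 0, 0]]]' | python3 nudge.py 0.0 20
```

```text
clock: 4.1
tool_pos: [0.6727, 0.0273, 0.0417]
tool_rot: [2.008, -2.416, -0.001]
wrist_force: [-2.3, 0.0, 1.9]
grip_width: 0.194
grip_force: 20.0
```

Converted, 0.036 m / 0.75 = 0.048, 0.004 m / 0.75 = 0.0053.

```bash
echo '[[[0.0053, 0, 0], [0, 0, 0]], [[0.0107, 0, 0], [0, 0, 0]], [[0.016, 0, 0], [0, 0, 0]], [[0.0213, 0, 0], [0, 0, 0]], [[0.0267, 0, 0], [0, 0, 0]], [[0.032, 0, 0], [0, 0, 0]], [[0.0373, 0, 0], [0, 0, 0]], [[0.0427, 0, 0], [0, 0, 0]], [[0.048, 0, 0], [0, 0, 0]], [[0.048, 0, 0], [0, 0, 0]]]' | python3 nudge.py
```

```text
clock: 5.1
tool_pos: [0.6659, -0.0083, 0.0417]
tool_rot: [2.007, -2.416, -0.001]
wrist_force: [-3.9, 1.9, 1.4]
grip_width: 0.198
grip_force: 20.0
```

Converted, 0.012 m / 0.75 = 0.016, 0.009 m / 0.75 = 0.012.

```bash
for i in 1; do echo '[[[0.004, 0, 0], [0, 0, 0]], [[0.008, 0, 0], [0, 0, 0]], [[0.012, 0, 0], [0, 0, 0]], [[0.016, 0, 0], [0, 0, 0]], [[0.016, 0, 0], [0, 0, 0]]]' | python3 nudge.py; done; echo '[[[0.004, 0, 0], [0, 0, 0]], [[0.008, 0, 0], [0, 0, 0]], [[0.008, 0, 0], [0, 0, 0]]]' | python3 nudge.py
```

```text
clock: 5.6
tool_pos: [0.6642, -0.0172, 0.0418]
tool_rot: [-2.006, 2.414, 0.003]
wrist_force: [-5.2, 14.6, 2.6]
grip_width: 0.2
grip_force: 20.0
clock: 5.9
tool_pos: [0.6638, -0.0197, 0.0417]
tool_rot: [-2.005, 2.411, 0.005]
wrist_force: [-5.4, 29.4, 2.0]
grip_width: 0.2
grip_force: 20.0
```

The tube has hit its end stop: travel was about 46 mm, matching the measured extension, with the force rising to 29 N. I'll relax the push, open, and lift.

Converted, -0.006 m / 0.75 = -0.008, -0.003 m / 0.75 = -0.004.

```bash
echo '[[[-0.004, 0, 0], [0, 0, 0]], [[-0.008, 0, 0], [0, 0, 0]], [[-0.008, 0, 0], [0, 0, 0]]]' | python3 nudge.py; echo '[[[0, 0, 0], [0, 0, 0]], [[0, 0, 0], [0, 0, 0]], [[0, 0, 0], [0, 0, 0]], [[0, 0, 0], [0, 0, 0]], [[0, 0, 0], [0, 0, 0]]]' | python3 nudge.py 0.7;  echo '[[[0, 0, -0.0533], [0, 0, 0]], [[0, 0, -0.1067], [0, 0, 0]], [[0, 0, -0.16], [0, 0, 0]], [[0, 0, -0.2], [0, 0, 0]], [[0, 0, -0.2], [0, 0, 0]]]' | python3 nudge.py 0.0; python3 -c "
from h import *
import cv2
a=manip.capture('scene');b=manip.capture('top')
a=cv2.resize(a[170:320,215:365],None,fx=4,fy=4);b=cv2.resize(b[105:255,280:330],None,fx=4,fy=4)
cv2.imwrite('pics/b.png',np.hstack([a,b])[:,:,::-1])
p=np.array([.6645,-.0165,0])-.095*U
print(p,p+.07*U)
q=p+.055*U; q[2]=.117
step(q,Rt())"
```

```text
clock: 6.2
tool_pos: [0.6638, -0.0193, 0.0416]
tool_rot: [2.008, -2.415, -0.001]
wrist_force: [-5.6, 6.4, 2.1]
grip_width: 0.201
grip_force: 20.0
clock: 6.7
tool_pos: [0.6645, -0.0202, 0.0419]
tool_rot: [-2.007, 2.416, -0.0]
wrist_force: [0.1, -0.3, -0.4]
grip_width: 0.591
grip_force: 0.0
clock: 7.2
tool_pos: [0.667, -0.02, 0.1977]
tool_rot: [-2.004, 2.41, -0.008]
wrist_force: [0.0, 0.5, 0.4]
grip_width: 0.261
grip_force: 0.0
[ 0.64711307 -0.10989537  0.        ] [ 0.65992449 -0.04107773  0.        ]
[0.0367 0.0008 0.0756] [-0.0016  0.001  -0.0002]
```

View pics/b.png

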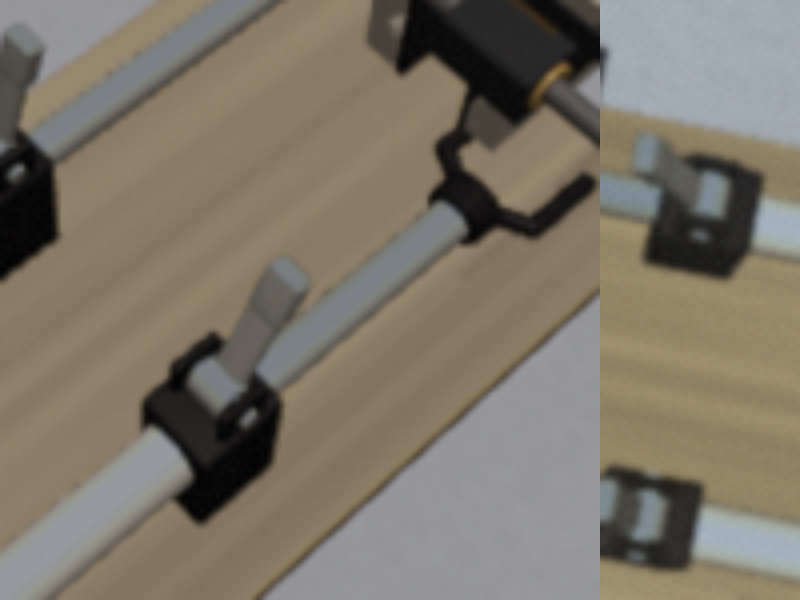

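The tube is now short: its plug joint is at about crop (450,218), scene pixel (327.5,224.5). The lever still leans towards the fork, and the ball pole is unchanged. Next I check the extension and go down in front of the lever.

Converted, 0.076 m / 0.75 = 0.1013, 0.06 m / 0.75 = 0.08.

```bash
python3 -c "
from h import *
d=plane('scene',(327.5,224.5),.06)-plane('scene',(347.5,210),.06);print(d@U)
print((plane('scene',(327.5,224.5),.06)-[.6463,-.1095,.06])@U)"
echo '[[[0.0493, 0, 0], [0, 0, 0]], [[0.0493, 0, 0], [0, 0, 0]], [[0.0493, 0, 0], [0, 0, 0]], [[0.0493, 0, 0.04], [0, 0, 0]], [[0.0493, 0, 0.08], [0, 0, 0]], [[0.0493, 0, 0.1013], [0, 0, 0]], [[0.0493, 0, 0.1013], [0, 0, 0]], [[0.0493, 0, 0.1013], [0, 0, 0]]]' | python3 nudge.py 0.0
```

```text
-0.04374679894924667
0.12858852243087293
clock: 8.1
tool_pos: [0.6576, -0.056, 0.1155]
tool_rot: [2.008, -2.415, -0.0]
wrist_force: [1.0, -0.6, 1.1]
grip_width: 0.006
grip_force: 0.0
```

```bash
echo '[[[0.0107, 0, 0], [0, 0, 0]], [[0.0213, 0, 0], [0, 0, 0]], [[0.032, 0, 0], [0, 0, 0]], [[0.0427, 0, 0], [0, 0, 0]], [[0.0533, 0, 0], [0, 0, 0]], [[0.0613, 0, 0], [0, 0, 0]], [[0.0693, 0, 0], [0, 0, 0]], [[0.0773, 0, 0], [0, 0, 0]]]' | python3 nudge.py 0.0;echo '[[[0.008, 0, 0], [0, 0, 0]], [[0.016, 0, 0], [0, 0, 0]], [[0.024, 0, 0], [0, 0, 0]], [[0.032, 0, 0], [0, 0, 0]], [[0.032, 0, 0], [0, 0, 0]], [[0.032, 0, 0], [0, 0, 0]], [[0.032, 0, 0], [0, 0, 0]]]' | python3 nudge.py 0.0; python3 -c "
from h import *
import cv2
a=manip.capture('scene');b=manip.capture('top')
a=cv2.resize(a[170:320,215:365],None,fx=4,fy=4);b=cv2.resize(b[105:255,280:330],None,fx=4,fy=4)
cv2.imwrite('pics/c.png',np.hstack([a,b])[:,:,::-1])"
```

```text
clock: 8.9
tool_pos: [0.6467, -0.114, 0.1157]
tool_rot: [2.008, -2.416, -0.0]
wrist_force: [0.3, 0.9, -0.4]
grip_width: 0.009
grip_force: 0.0
clock: 9.6
tool_pos: [0.6426, -0.1368, 0.1158]
tool_rot: [-2.008, 2.416, -0.0]
wrist_force: [0.2, -0.6, -0.7]
grip_width: 0.003
grip_force: 0.0
```

View pics/c.png

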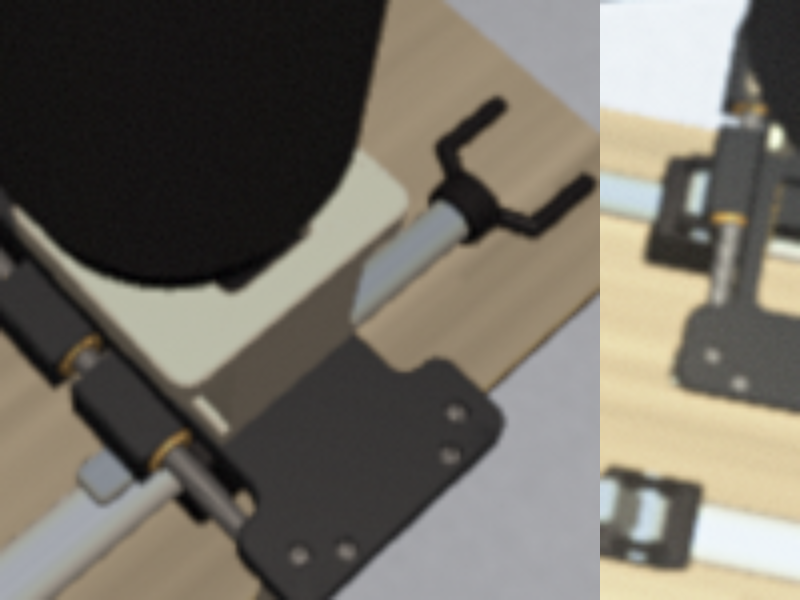

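The lever's end shows at about (105,480), lying along the outer tube. I'll lift clear and check.

Converted, -0.22 m / 0.75 = -0.2933, -0.18 m / 0.75 = -0.24.

```bash
echo '[[[0, 0, -0.0667], [0, 0, 0]], [[-0.04, 0, -0.1333], [0, 0, 0]], [[-0.1067, 0, -0.1733], [0, 0, 0]], [[-0.1733, 0, -0.1733], [0, 0, 0]], [[-0.24, 0, -0.1733], [0, 0, 0]], [[-0.2933, 0, -0.1733], [0, 0, 0]], [[-0.2933, 0, -0.1733], [0, 0, 0]], [[-0.2933, 0, -0.1733], [0, 0, 0]]]' | python3 nudge.py; python3 -c "
from h import *
import cv2
a=manip.capture('scene');b=manip.capture('top')
cv2.imwrite('pics/top2.png',b[:,:,::-1])
a=cv2.resize(a[190:340,195:305],None,fx=4,fy=4);b=cv2.resize(b[130:280,275:355],None,fx=4,fy=4)
cv2.imwrite('pics/d.png',np.hstack([a,b])[:,:,::-1])"
```

```text
clock: 10.5
tool_pos: [0.6827, 0.0814, 0.2453]
tool_rot: [2.011, -2.413, -0.0]
wrist_force: [-0.4, -0.1, 0.1]
grip_width: 0.006
grip_force: 0.0
```

View pics/d.png

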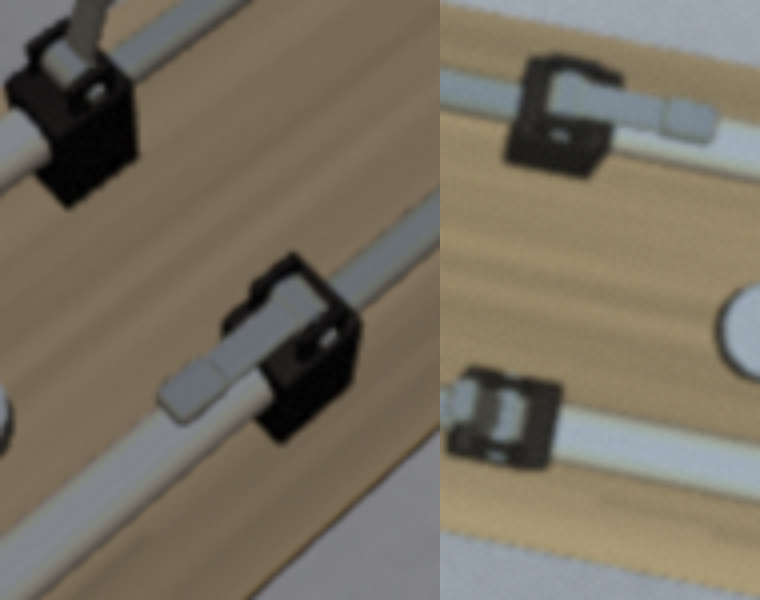

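The lever lies back along the outer tube, its pad at scene (243.7,287) and top (337,159.5). The ball pole's lever is still upright. I'll triangulate the pad's height.

```bash
python3 -c "
from h import *
x,r=tri((243.7,287),(337,159.5));print(x,r,(x-[.6463,-.1095,0])@U)"
```

```text
[ 0.63771239 -0.15498799  0.09349227] 0.0021069963583287255 -0.04629136176861891
```

```bash
python3 -c "
from cell import manip
print(manip.job_done())"
```

```text
the job is handed in; nothing more can be done
None
```

I handed the job in at about 10.5 s: the forked pole's inner tube is pushed home against its end stop, its cam lever lies flat along the outer tube, and the ball pole wasn't touched; no verdict came back.

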